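# Set a recipe easel's ledge to its marker and cam it fast

## Task

Set the recipe easel's sliding ledge for the tablet: with the cam lever still open, push the ledge up the sloping board from below until the pointer on its right-hand end is level with the brass marker on the board. Hold it there - it slides down if let go - and squeeze the cam lever fully closed against the clamp with the same hand. Finish still gripping lever and clamp together, the ledge at the marker; do not shift the marker or disturb the other things on the worktop.

Things in the scene. Friction and masses are not known exactly. Their poses are not given: they have to be found in the camera images.
- easel: Fixed recipe easel: wooden board 250 wide, 290 long, on runners, 220 tall. Origin on the worktop below the middle of the board's lower front edge; x away from the reader, z up. The board's face starts 28 above the origin and rises towards +x at 0.70 rad above level; an aluminium track 16 wide, 9 high runs up its middle.
- ledge (a joint): Travel (m) up the track of the wooden ledge (170 wide, 10 thick, standing out 40 from the board's face, with a lip 18 high at its front edge): 0 at the bottom, where it starts, to 0.13. Little friction; ledge and clamp weigh 0.3 to 0.6 kg and slide down by themselves while the lever is open and nothing holds them.
- grip (a point): Where to grip the clamp under the ledge; moves with it. x up the slope, y left, z out of the board. Midway between the two faces to squeeze, 18 below the ledge's underside, 30 out from the board. Closing along y, a finger either side, the fingers' flanks push the ledge up from below. The tool may stand square to the board (along -z) or lean less, as far as straight down.
- cheek_face (a point): Ribbed black cheek fixed on the clamp's right (-y) side, for one finger: outer face 19 right of grip, reaching from 2 to 52 below the ledge and 12 to 43 out from the board. This point: middle of that outer face; axes as grip.
- lever_paddle: Ribbed black paddle of the cam lever, at the clamp's left (+y), for the other finger. Lever 51 long, 10 thick, 12 to 43 out from the board. Origin: its pivot, on the board's face, 54 below the ledge, 17 left of the track's middle; x from pivot to tip, z out of the board. The tip is near the ledge. Closed, its outer face is 19 left of grip; clamp and lever are 38 wide closed, up to 63 open.
- cam_lever (a joint): Angle (rad) of the cam lever: 0 fully closed (stop); starts open at 0.40 to 0.50, tip out to the left. Pushing the tip to the right, against the clamp, closes it. It stays where left. About 4 N at the tip moves it; over the last 0.2 rad the cam bites on the track (little more force) and may creep the ledge up 1 to 2 mm. Closed, it locks the ledge.
- pointer (a point): Tip of the small dark pointed plate on the ledge's right-hand (-y) end, at mid thickness of the ledge, 3 off the board; moves with the ledge. Axes as grip.
- mark (a point): Tip of the brass marker, a small round thumb-knob slider with a pointed tongue in a groove near the board's right edge, 4.5 right of the pointer's path. x up the slope: the ledge is right when pointer and mark are level in x. Stiff, about 3 N would shift it.

How it is judged:
On the way, in this order (a step that is already met when the one before it is completed fails the run):
1. the ledge is held level with the marker by the gripper, the lever still open (x of pointer in the frame of mark between -0.006 and 0.006 m and value of joint cam_lever above 0.25 rad and contact force between the fingers and ledge above 0.5 N), for 0.2 s.
2. the lever is fully closed with the ledge at the marker (x of pointer in the frame of mark between -0.006 and 0.006 m and value of joint cam_lever below 0.05 rad), for 0.2 s.
At the end, for the whole second after the job is handed in: The ledge's pointer is within 6 mm of the marker along the slope, the cam lever is closed (within 0.05 rad of its stop), and the gripper still holds: its fingers press on the lever paddle and on the clamp's cheek with more than 2 N each (all of step 2 and contact force between the fingers and lever_paddle above 2 N and contact force between the fingers and cheek above 2 N); the arm keeps its last pose, push and grip.
It fails at once if the marker is shifted by more than 4 mm (distance of mark from where it was at the start of the episode above 0.004 m).
It fails at once if a bystander on the worktop is shifted by more than 30 mm (distance of any of tablet, kettle, mug, spoon, pepper_mill, oil_bottle, storage_jar, spice_a, spice_b, tin, capsule_a, capsule_b from where it was at the start of the episode above 0.03 m).
It also fails if it takes over 38 s, if anything falls off the work surface, if the arm or the gripper's body presses on something with over 40 N, if the wrist force passes 120 N, or if a joint passes its speed limit or range.

## Robot

A 6-joint arm with a two-finger parallel gripper is mounted at the origin on a cart in front of the work surface, level with it; the furniture and walls round the work are solid. World frame = base frame: x ahead of the robot, y to its left, z up, the work surface at z = 0. Lengths are in m, angles in rad, forces in N, time in s.
With the tool pointing down it reaches from about 0.25 to 0.725 m from the base axis. Payload 4 kg.
Tool frame: the origin (TCP) lies on the centre line of the jaws, within the pads' length; the fingertips stand ahead of it and the grasp point (between the pads) lies 3 mm ahead of it (bot.tcp_to_tips is the z of the fingertips in the tool frame, in m); z points along the fingers, y is the line along which they close (so a half turn about z gives the same grasp; the last joint's range is limited). The gripper opens to 85 mm and grips with 20 to 120 N. Pads are 22 mm wide; open, the fingers measure 114 mm over their backs; the gripper's body (76 mm by 85 mm) begins 54 mm behind the grasp point. The pads swing forward as they close: fully open they stand 13 mm farther back than shut.
Start: joints at [1.128, 0.241, 0.005, 1.335, 0, 1.571], TCP at [0.214, 0.452, 0.253] pointing down, gripper open.
Joint ranges: [-2.72, 2.72], [-1.05, 1.87], [-1.09, 1.28], [-1.99, 2.15], [-1.42, 1.44], [-3.14, 3.14]. Speed limits (rad/s): [2.79, 2.79, 3.14, 3.14, 3.14, 3.14].

## Interface

Orientations are given as a unit quaternion [x, y, z, w].
In Python, from workcell import telemetry, camera, camera_params, ticket, boxes_of, cut_out, spot_point, bot gives the robot as it stands.
- The arm moves only by the shell command python3 -m creep 'ROWS'. ROWS is text: rows parted by semicolons, each of 5 numbers parted by spaces: the opening, from 0 (shut) to 1 (fully open), then the shift along the tool's x, y, z in units of 150 mm (1.0 is 150 mm), then the turn about the tool's z in units of 180 degrees (1.0 is 180 degrees). In form: claw x y z turn; .... A call has 1 to 12 rows; each row is the pose to reach, as a shift and turn from the pose commanded when the call began, along the tool's axes at that moment, turning the shorter way round; what a row does not reach only later rows make up. A row lasts 1/8 s, in which the tool goes at most 62.5 mm and 10.7 degrees, less where a joint would pass 70% of its speed; a pose out of reach is approached as far as the arm can. A call with a number of a shift or a turn outside -1 to 1 is refused whole. A call with a gripper value outside its range is refused whole. The fingers move at their own pace and stop on an object; the grip force is fixed at half the most. Time passes only in rows, so rows that repeat a pose let the fingers close. It gives the time, the measured TCP pose, the force, the opening and the grip force at its end, in the units of the state.
- telemetry.get_obs(): the state, without advancing time (a new reading comes with each control period).
- camera(name): name is "side" or "top" or "wrist"; returns the picture (480x640x3 uint8, red, green, blue); there is no depth.
- camera_params(name): a dict with "camera_matrix" (3x3 intrinsics, pixels), "eye" and "attitude" of the camera in the world. Camera axes: x right, y down, z forward; pixel columns grow to the right and rows downward; lengths in m; the calibration is good to about 2 mm. The wrist camera is an equidistant fisheye: a pixel r from the principal point sees the ray r / f radians off the axis. A picture is of the moment at which its call begins: read the wrist's pose just before it. camera_params takes no time and is no camera call; for the wrist camera it gives the pose at the moment of the call.
- ticket.job_done(): hands the job in; it is judged then, once.
Trained networks look in the newest picture that a camera, given by its name, has taken for a name from the list of things; names that differ only in an ending like _2 or _b are one class to them, and where a whole thing is asked for, a point or a joint stands for the part that bears it (a point fixed in the world has none). Each returns a list of dicts, best first, with "conf" (0 to 1); they miss things now and then, are a little off and sometimes report something else, mostly with a low value. They report only what shows in the picture. A call takes as long as a camera call.
- boxes_of(thing, camera): "at" ([x, y, z] in m, in world coordinates, good to about 4 mm: the middle of the surface that is visible of it).
- cut_out(thing, camera): "pixels" (480x640 bool, what is visible of it).
- spot_point(thing, camera): "at" ([x, y, z] in m, in world coordinates, good to about 4 mm: a listed point, or the origin of a listed thing).
The state is a dict: "clock": time; "joint_pos": joint angles; "joint_vel": joint speeds; "tau": joint torques, N m; "eef_pos": TCP position; "tool_rot": TCP orientation; "ft_force": force on the tool from outside, world axes, zero at the start; "ft_torque": the same for the moment, N m; "grip_width": finger opening in m; "grasp_force": force on a finger pad.
Only numpy, scipy, OpenCV 4.12 (cv2) and the standard library are available. Lean on these libraries where they do the work, as an engineer would, in place of code of your own. Each camera call takes 0.05 s, during which the arm holds its last target. There are 200 camera calls.

## Working session

There is one attempt and no reset: what is moved stays moved. The work goes in short steps, Python scripts to look and compute and a shell command to move; the robot and the scene stay as the last step left them, time stands still between calls to the robot, and variables do not carry over. Pictures are saved under pics/ and viewed, at most 10 in all, crops included, and the job is handed in when it is done.

```bash
mkdir -p pics; ls; python3 - <<'E'
from workcell import telemetry, camera, camera_params, boxes_of, spot_point, bot
import cv2,numpy as np
o=telemetry.get_obs(); print(o['clock'],o['eef_pos'],o['tool_rot'],bot.tcp_to_tips)
for c in ['side','top']:
    im=camera(c); cv2.imwrite(f'pics/{c}0.png',im[:,:,::-1])
    p=camera_params(c); print(c,p)
    for t in ['easel','grip','cheek_face','lever_paddle','pointer','mark']:
        print(c,t,[(np.round(d['at'],3).tolist(),round(d['conf'],2)) for d in spot_point(t,c)[:2]])
print(telemetry.get_obs()['clock'])
E
```

```text
pics
0.0 [0.21397401 0.45126695 0.25242984] [ 2.19585600e-01  9.75592707e-01 -9.89629530e-04 -2.34271393e-04] 0.022
side {'camera_matrix': array([[521.40553627,   0.        , 321.87580489],
       [  0.        , 521.40553627, 240.60402754],
       [  0.        ,   0.        ,   1.        ]]), 'eye': array([ 0.19287526, -0.40746002,  0.60472165]), 'attitude': array([ 0.84423903, -0.28454704,  0.14318325, -0.43103597])}
side easel [([0.501, 0.174, 0.002], 0.77)]
side grip [([0.532, 0.165, 0.094], 0.73)]
side cheek_face [([0.525, 0.149, 0.086], 0.67)]
side lever_paddle []
side pointer [([0.544, 0.071, 0.087], 0.73)]
side mark [([0.597, 0.056, 0.129], 0.6)]
top {'camera_matrix': array([[564.43578736,   0.        , 311.649856  ],
       [  0.        , 564.43578736, 242.81398899],
       [  0.        ,   0.        ,   1.        ]]), 'eye': array([0.45031829, 0.1411197 , 0.93219999]), 'attitude': array([ 0.70634761, -0.70354152,  0.05639337, -0.05405711])}
top easel [([0.502, 0.172, 0.001], 0.78), ([0.52, 0.149, 0.083], 0.46)]
top grip [([0.528, 0.167, 0.095], 0.72)]
top cheek_face [([0.521, 0.152, 0.086], 0.7)]
top lever_paddle [([0.53, 0.184, 0.049], 0.67)]
top pointer [([0.547, 0.07, 0.09], 0.88)]
top mark [([0.597, 0.056, 0.131], 0.45)]
0.7
```

View pics/side0.png

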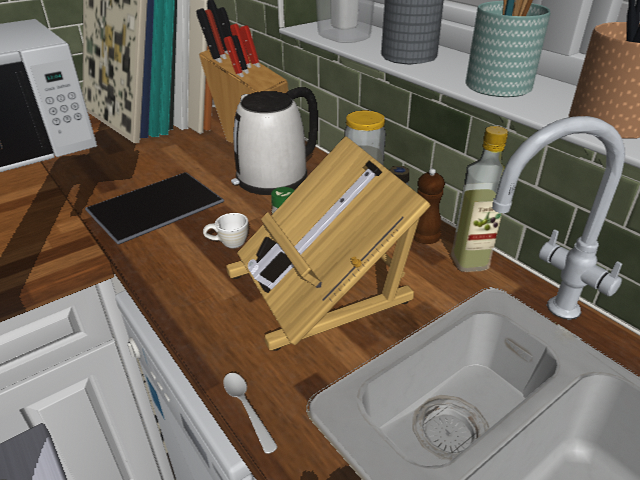

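View pics/top0.png

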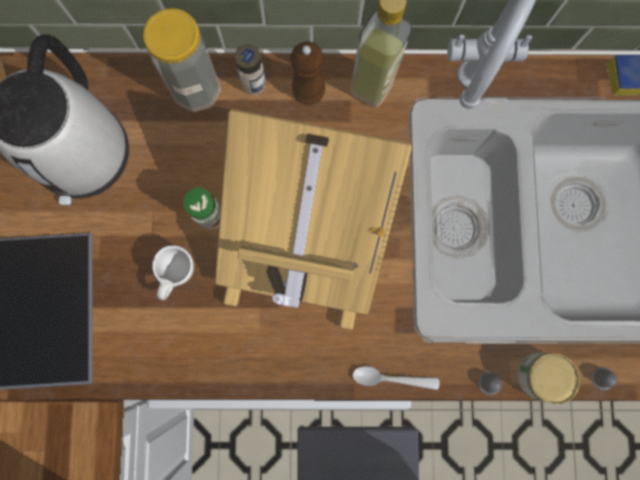

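The views show the easel, with the board corners in top at about (230,114), (410,146), (370,313) and (217,285). In side they are at about (348,139), (428,206), (293,342) and (237,265). The ledge is at the bottom, the lever (black) is open to the left, and the brass marker is at (377,231) top and (357,262) side. I'll enlarge both to read the pixels more exactly.

```bash
python3 - <<'E'
import cv2
a=cv2.imread('pics/top0.png')[105:335,205:425]; b=cv2.imread('pics/side0.png')[132:352,222:442]
cv2.imwrite('pics/topc.png',cv2.resize(a,None,fx=2.5,fy=2.5,interpolation=cv2.INTER_CUBIC))
cv2.imwrite('pics/sidec.png',cv2.resize(b,None,fx=2.5,fy=2.5,interpolation=cv2.INTER_CUBIC))
E
```

```text
(no output)
```

View pics/topc.png

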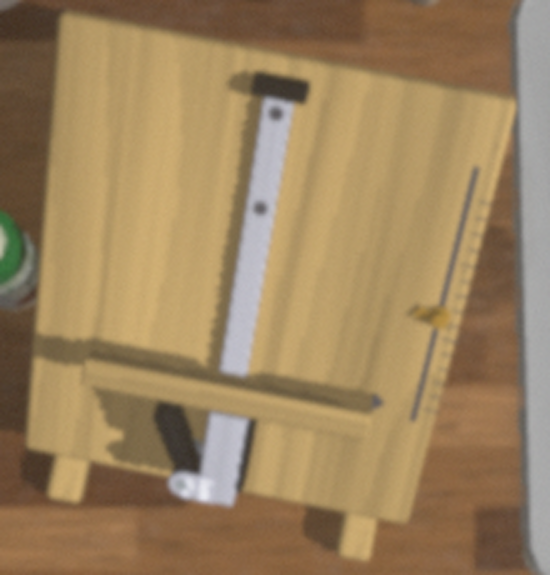

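View pics/sidec.png

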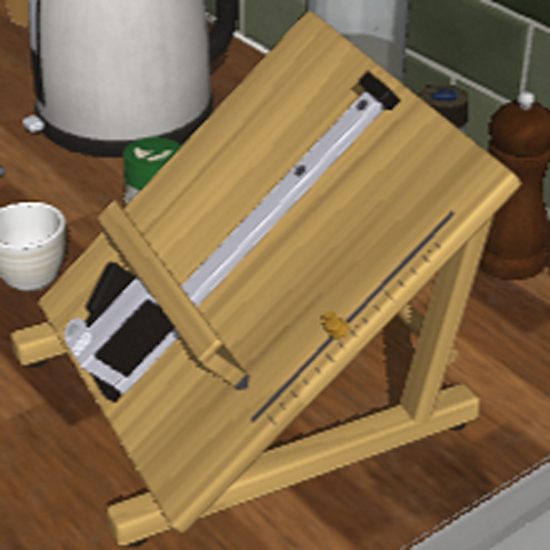

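The crops show the four board-face corners, the pointer tip at (383,402) top crop and (246,382) side crop, and the marker tongue tip at (408,312) top crop and (320,318) side crop. Next I'll fit the easel pose.

```bash
cat > h.py <<'E'
import numpy as np
from scipy.spatial.transform import Rotation as R
from scipy.optimize import least_squares
from workcell import telemetry, camera, camera_params, spot_point, cut_out, boxes_of
A=0.70; U=np.array([np.cos(A),0,np.sin(A)]); N=np.array([-np.sin(A),0,np.cos(A)]); Y=np.array([0,1,0])
def board(p,s,y,n):  # s up slope from the lower edge, y left, n out
    return np.array([p[0],p[1],0])+R.from_euler('z',p[2]).apply(np.array([0,0,.028])+s*U+y*Y+n*N)
def proj(c,P):
    k=camera_params(c); q=R.from_quat(k['attitude']).inv().apply(np.atleast_2d(P)-k['eye'])
    return (q@k['camera_matrix'].T)[:,:2]/q[:,2:]
def on_plane(p,c,uv,n=.003):
    k=camera_params(c); d=R.from_quat(k['attitude']).apply(np.linalg.inv(k['camera_matrix'])@[uv[0],uv[1],1])
    Rz=R.from_euler('z',p[2]); o=board(p,0,0,n); nn=Rz.apply(N)
    X=k['eye']+d*((o-k['eye'])@nn/(d@nn))
    q=Rz.inv().apply(X-o); return q@U,q[1],X
E
python3 - <<'E'
from h import *
t=lambda L:np.array(L)/2.5+[205,105]
s=lambda L:np.array(L)/2.5+[222,132]
pt=t([(62,12),(515,97),(408,522),(27,447)]); ps=s([(308,12),(520,182),(177,530),(38,303)])
C=[(.29,.125),(.29,-.125),(0,-.125),(0,.125)]
def f(p,sep=False):
    P=[board(p,a,b,0) for a,b in C]
    return np.r_[(proj('top',P)-pt).ravel(),(proj('side',P)-ps).ravel()]
r=least_squares(f,[.5,.17,-.15],loss='soft_l1'); p=r.x
print(p,np.round(f(p),1).tolist())
np.save('p.npy',p)
for c,g,a,b in [('top',t,(383,402),(408,312)),('side',s,(246,382),(320,318))]:
    A1=on_plane(p,c,g(a)); B1=on_plane(p,c,g(b)); print(c,np.round(A1[:2],4),np.round(B1[:2],4),'travel',A1[0]-B1[0])
print(telemetry.get_obs()['clock'])
E
```

```text
[ 0.50191782  0.16898213 -0.18733543] [-1.2, -0.2, 2.3, 0.1, 1.2, 0.2, -0.0, 0.3, 0.8, -2.4, 0.2, -4.1, -0.8, 0.1, -0.4, -0.6]
top [ 0.0873 -0.0902] [ 0.1514 -0.0925] travel -0.06406101234090797
side [ 0.0893 -0.0861] [ 0.1489 -0.0938] travel -0.05961960296242974
0.7
```

```bash
cat >> h.py <<'E'
def shift(s,dx,dy,dz,y0=0):
    """row units from the present pose to grip at pointer travel s (m up board), offsets in easel axes from grip"""
    p=np.load('p.npy'); o=telemetry.get_obs()
    T=board(p,s,y0,.03)+R.from_euler('z',p[2]).apply([dx,dy,dz])
    q=R.from_quat(o['tool_rot']); d=q.inv().apply(T-o['eef_pos'])/.15
    y=q.apply([0,1,0]); a=np.arctan2(y[1],y[0]); e=(p[2]+np.pi/2-a+np.pi/2)%np.pi-np.pi/2
    print('target',np.round(T,4),'shift',np.round(d,3),'turn',round(-e/np.pi,4)); return d
E
python3 -c "
from h import *
shift(.065,-.020,.0125,.06); shift(.065,-.020,.0125,.002)"
```

```text
target [0.5145 0.1793 0.1528] shift [-2.587 -0.784  0.67 ] turn -0.0813
target [0.5145 0.1793 0.0948] shift [-2.587 -0.784  1.057] turn -0.0813
```

```bash
python3 -m creep '1 -0.3 0 0 -0.04; 1 -0.65 -0.2 0 -0.081; 1 -1 -0.4 0 -0.081; 1 -1 -0.4 0 -0.081' && python3 -c "
from h import *
shift(.065,-.020,.0125,.08)"
```

```text
clock: 1.2
eef_pos: [0.3259, 0.3303, 0.2535]
tool_rot: [0.097, 0.995, -0.0, 0.0]
ft_force: [-0.0, 0.4, 0.3]
grip_width: 0.0852
grasp_force: 0.0
target [0.5145 0.1793 0.1728] shift [-1.428 -0.744  0.539] turn -0.0025
```

```bash
python3 -m creep '1 -0.33 -0.17 0 0; 1 -0.66 -0.34 0.1 0; 1 -0.99 -0.5 0.2 0; 1 -0.99 -0.74 0.3 0; 1 -0.99 -0.74 0.3 0' && python3 -c "
from h import *
shift(.065,-.020,.0125,.06)"
```

```text
clock: 1.82
eef_pos: [0.4478, 0.195, 0.2066]
tool_rot: [0.095, 0.995, -0.001, -0.002]
ft_force: [0.3, 0.5, 0.7]
grip_width: 0.0857
grasp_force: 0.0
target [0.5145 0.1793 0.1528] shift [-0.457 -0.017  0.357] turn -0.0011
```

```bash
python3 -m creep '1 -0.2 0 0.1 0; 1 -0.42 0 0.2 0; 1 -0.42 0 0.3 0; 1 -0.42 0 0.3 0' && python3 - <<'E'
from h import *
import cv2
shift(.065,-.020,.0125,.06); shift(.065,-.020,.0125,.002)
o=telemetry.get_obs(); im=camera('wrist'); print(camera_params('wrist'))
for t in ['grip','cheek_face','lever_paddle']: print(t,[(np.round(d['at'],3).tolist(),round(d['conf'],2)) for d in spot_point(t,'wrist')[:2]])
p=np.load('p.npy'); print('model',board(p,.065,0,.03),board(p,.056,-.019,.0275),board(p,.029,.017,0))
cv2.imwrite('pics/w1.png',im[:,:,::-1])
E
```

```text
clock: 2.33
eef_pos: [0.5095, 0.1856, 0.162]
tool_rot: [0.093, 0.996, -0.0, -0.002]
ft_force: [-0.8, 0.2, 0.1]
grip_width: 0.085
grasp_force: 0.0
target [0.5145 0.1793 0.1528] shift [-0.041 -0.035  0.061] turn 0.0002
target [0.5145 0.1793 0.0948] shift [-0.042 -0.035  0.448] turn 0.0002
{'camera_matrix': array([[371.64829954,   0.        , 314.34476622],
       [  0.        , 371.64829954, 241.64788634],
       [  0.        ,   0.        ,   1.        ]]), 'eye': array([0.44214806, 0.19819272, 0.28584208]), 'attitude': array([0.76236998, 0.63267004, 0.08627488, 0.10524863])}
grip [([0.532, 0.17, 0.098], 0.8)]
cheek_face [([0.524, 0.147, 0.091], 0.72)]
lever_paddle [([0.528, 0.185, 0.048], 0.82)]
model [0.53177436 0.16332258 0.09281942] [0.52305499 0.14563706 0.08510935] [0.52687628 0.18155378 0.04668231]
```

View pics/w1.png

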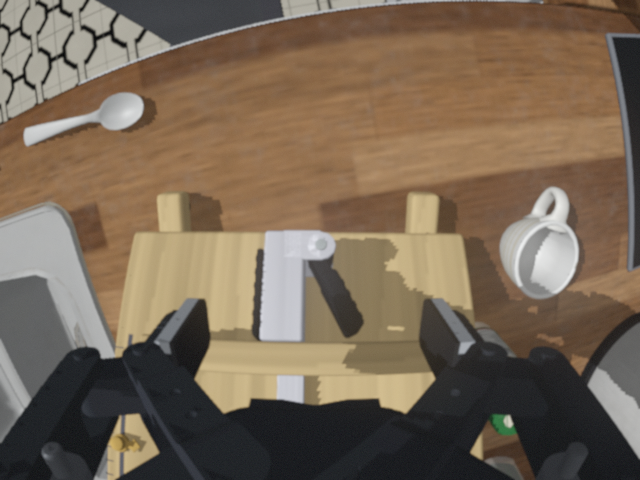

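The wrist view shows the clamp and open lever (columns 260–360) lying between the fingers (205 and 425) with the yaw aligned. I'll go down.

```bash
python3 -m creep '1 -0.03 -0.02 0.15 0; 1 -0.03 -0.02 0.3 0; 1 -0.03 -0.02 0.42 0; 1 -0.03 -0.02 0.44 0; 1 -0.03 -0.02 0.44 0' && python3 - <<'E'
from h import *
import cv2
shift(.065,-.005,.0125,.002,.002)
im=camera('wrist');cv2.imwrite('pics/w2.png',im[:,:,::-1])
E
```

```text
clock: 3.15
eef_pos: [0.5152, 0.1812, 0.0982]
tool_rot: [0.094, 0.996, 0.0, 0.001]
ft_force: [-0.0, -0.2, 0.1]
grip_width: 0.086
grasp_force: 0.0
target [0.5296 0.1785 0.0948] shift [-0.098  0.     0.023] turn -0.0002
```

View pics/w2.png

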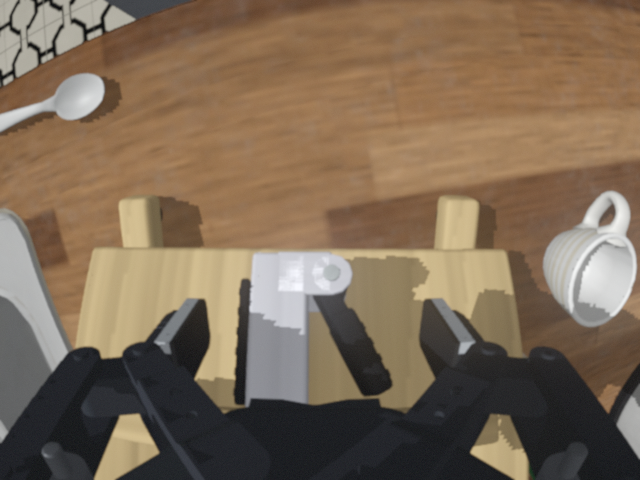

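The fingers straddle the clamp: cheek at column 240, lever tip at 385, pads at 205 and 425. Now I'll move in and push up most of the way.

```bash
python3 -m creep '1 -0.05 0 0.02 0; 1 -0.1 0 0.02 0; 1 -0.15 0 -0.02 0; 1 -0.2 0 -0.06 0; 1 -0.25 0 -0.1 0; 1 -0.3 0 -0.14 0; 1 -0.35 0 -0.18 0; 1 -0.35 0 -0.18 0' && python3 - <<'E'
from h import *
import cv2
p=np.load('p.npy')
shift(.065,-.005,.0125,.002,.002)
for c in ['side','top']:
    im=camera(c)
    for t in ['pointer','mark','grip']: print(c,t,[(np.round(d['at'],4).tolist(),round(d['conf'],2)) for d in spot_point(t,c)[:1]])
    x,y={'side':(282,212),'top':(310,180)}[c]
    print(c,'crop origin',x,y); cv2.imwrite(f'pics/{c}2.png',cv2.resize(im[y:y+100,x:x+125,::-1],None,fx=4,fy=4,interpolation=cv2.INTER_CUBIC))
a=[cv2.imread(f'pics/{c}2.png') for c in ['side','top']]
cv2.imwrite('pics/both2.png',cv2.resize(np.hstack(a),(800,320)))
E
```

```text
clock: 4.2
eef_pos: [0.5671, 0.1708, 0.1256]
tool_rot: [0.094, 0.996, 0.0, 0.001]
ft_force: [-5.8, 1.8, 3.0]
grip_width: 0.0856
grasp_force: 3.0
target [0.5296 0.1785 0.0948] shift [0.256 0.003 0.205] turn -0.0005
side pointer [([0.5831, 0.0636, 0.1162], 0.93)]
side mark [([0.5984, 0.058, 0.13], 0.6)]
side grip [([0.5655, 0.1564, 0.1264], 0.77)]
side crop origin 282 212
top pointer [([0.5822, 0.0628, 0.1186], 0.36)]
top mark [([0.597, 0.0571, 0.133], 0.52)]
top grip []
top crop origin 310 180
```

View pics/both2.png

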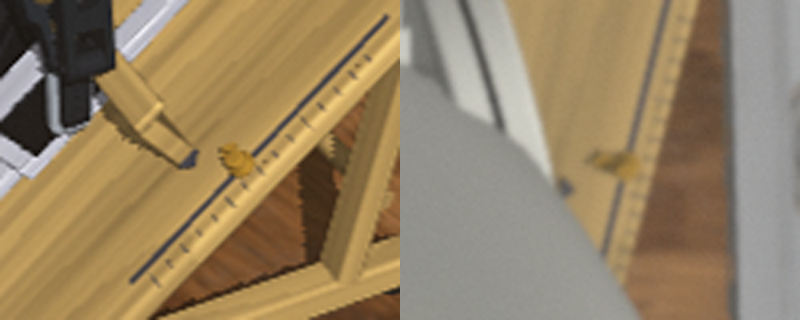

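```bash
python3 - <<'E'
from h import *
p=np.load('p.npy')
for c,a,b in [('side',(343.2,260.7),(350.75,258.25)),('top',(363.75,238.4),(368.75,230.9))]:
    A1=on_plane(p,c,a);B1=on_plane(p,c,b);print(c,np.round(A1[:2],4),np.round(B1[:2],4),B1[0]-A1[0])
E
```

```text
side [ 0.1396 -0.0858] [ 0.1507 -0.0935] 0.011017416703720084
top [ 0.1359 -0.0891] [ 0.1498 -0.0937] 0.013876840613873898
```

```bash
python3 -m creep '1 -0.025 0 -0.021 0; 1 -0.051 0 -0.043 0; 1 -0.051 0 -0.043 0' && python3 - <<'E'
from h import *
import cv2
p=np.load('p.npy'); Rz=R.from_euler('z',p[2])
def loc(X):
    q=Rz.inv().apply(np.array(X)-board(p,0,0,0)); return np.r_[q@U,q[1],q@N]
for c in ['side','top']:
    D={'pointer':[], 'mark':[]}
    for i in range(4):
        im=camera(c)
        for t in D: D[t]+= [loc(d['at']) for d in spot_point(t,c)[:1] if d['conf']>.2]
    for t in D: print(c,t,np.round(np.array(D[t])*1000,1).tolist())
    x,y={'side':(320,230),'top':(345,210)}[c]
    cv2.imwrite(f'pics/{c}3f.png',im[:,:,::-1])
    cv2.imwrite(f'pics/{c}3.png',cv2.resize(im[y:y+50,x:x+50,::-1],None,fx=8,fy=8,interpolation=cv2.INTER_CUBIC))
a=[cv2.imread(f'pics/{c}3.png') for c in ['side','top']]
cv2.imwrite('pics/both3.png',np.hstack(a))
print(telemetry.get_obs()['clock'])
E
```

```text
clock: 4.97
eef_pos: [0.5741, 0.1695, 0.1316]
tool_rot: [0.094, 0.996, -0.0, 0.0]
ft_force: [-5.3, 0.9, 2.8]
grip_width: 0.0858
grasp_force: 2.9
side pointer [[139.9, -89.7, 5.2], [141.5, -89.3, 4.2], [143.2, -90.0, 7.9], [142.7, -90.3, 5.9]]
side mark [[154.0, -93.5, 3.1], [151.4, -91.0, 5.9], [153.9, -90.8, 3.1], [153.1, -93.4, 4.1]]
top pointer []
top mark [[152.5, -92.1, 4.5], [153.2, -93.6, 6.7], [155.8, -91.5, 6.4], [150.7, -92.2, 5.4]]
6.175
```

View pics/both3.png

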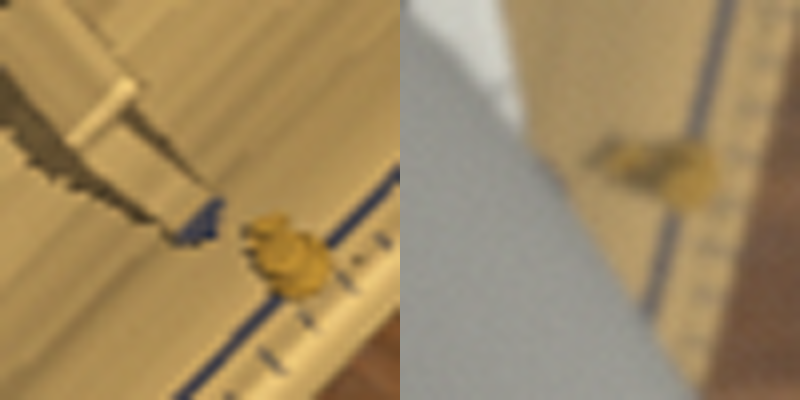

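```bash
python3 - <<'E'
from h import *
p=np.load('p.npy')
o=proj('side',board(p,.145,-.089,.003))[0]
for n,a in [('up10',(.155,-.089,.003)),('right10',(.145,-.099,.003)),('out10',(.145,-.089,.013))]: print(n,(proj('side',board(p,*a))[0]-o)*8)
for n,uv in [('ptr',(216,235)),('ptr2',(220,238)),('mk',(243,230)),('mk2',(247,222))]:
    print(n,np.round(on_plane(p,'side',(320+uv[0]/8,230+uv[1]/8))[:2],4))
for uv in [(585,160),(590,155)]: print('top mk',np.round(on_plane(p,'top',(345+(uv[0]-400)/8,210+uv[1]/8))[:2],4))
E
```

```text
up10 [ 36.82060093 -38.5214727 ]
right10 [25.87501701 29.73198097]
out10 [-29.52316479 -22.90190938]
ptr [ 0.1453 -0.0896]
ptr2 [ 0.1455 -0.0908]
mk [ 0.1497 -0.0937]
mk2 [ 0.1513 -0.093 ]
top mk [ 0.1511 -0.0925]
top mk [ 0.1523 -0.0932]
```

```bash
python3 -m creep '1 -0.015 0 -0.013 0; 1 -0.031 0 -0.026 0; 1 -0.031 0 -0.026 0; 1 -0.031 0 -0.026 0' && python3 - <<'E'
from h import *
import cv2
p=np.load('p.npy'); Rz=R.from_euler('z',p[2])
def loc(X):
    q=Rz.inv().apply(np.array(X)-board(p,0,0,0)); return np.r_[q@U,q[1],q@N]
D={'pointer':[], 'mark':[]}; S=[]
for i in range(3):
    im=camera('side'); S.append(im.astype(float))
    for t in D: D[t]+= [loc(d['at']) for d in spot_point(t,'side')[:1] if d['conf']>.2]
for t in D: print(t,np.round(np.array(D[t]).mean(0)*1000,1))
im=np.mean(S,0).astype('uint8')[235:280,325:385,::-1]
cv2.imwrite('pics/s4.png',cv2.resize(im,None,fx=13,fy=13,interpolation=cv2.INTER_CUBIC))
E
```

```text
clock: 6.68
eef_pos: [0.5783, 0.1686, 0.1353]
tool_rot: [0.094, 0.996, -0.0, -0.0]
ft_force: [-5.7, 1.6, 2.1]
grip_width: 0.0853
grasp_force: 2.8
pointer [148.1 -90.5   5.2]
mark [152.1 -92.7   2.7]
```

View pics/s4.png

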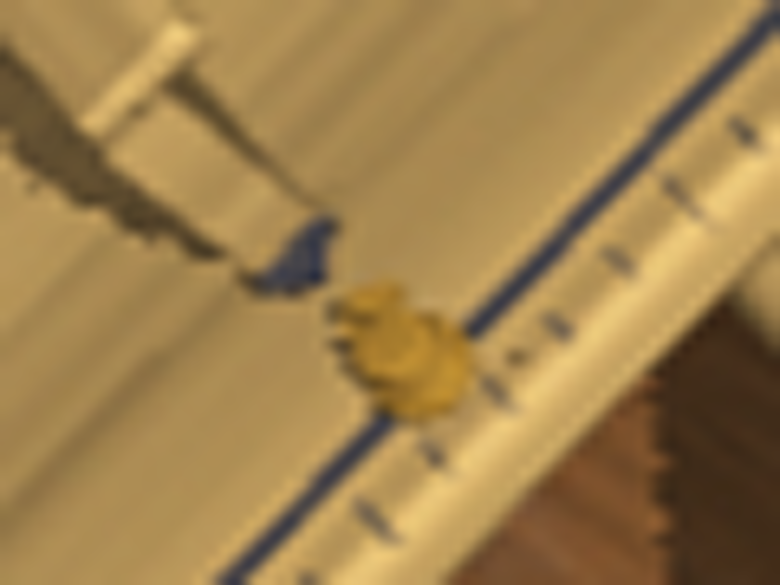

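By the pixel reading the pointer tip (325,285) and the marker tip (about 340,298) are level to about 1 mm. I'll push up a further 1 mm, then close in stages, shifting the hand to the right as it closes.

```bash
python3 -m creep '1 -0.005 0 -0.004 0; 1 -0.005 0 -0.004 0; 0.85 -0.005 -0.005 -0.004 0; 0.78 -0.005 -0.01 -0.004 0; 0.73 -0.005 -0.015 -0.004 0; 0.73 -0.005 -0.015 -0.004 0; 0.73 -0.005 -0.015 -0.004 0' && python3 - <<'E'
from h import *
import cv2
im=camera('wrist');cv2.imwrite('pics/w5.png',im[:,:,::-1])
for t in ['grip','cheek_face','lever_paddle']: print(t,[(np.round(d['at'],3).tolist(),round(d['conf'],2)) for d in spot_point(t,'wrist')[:1]])
E
```

```text
clock: 8.0
eef_pos: [0.5783, 0.1665, 0.136]
tool_rot: [0.094, 0.996, 0.0, -0.0]
ft_force: [-5.5, 1.3, 3.6]
grip_width: 0.0622
grasp_force: 6.3
grip [([0.58, 0.16, 0.136], 0.58)]
cheek_face [([0.571, 0.139, 0.129], 0.88)]
lever_paddle [([0.573, 0.177, 0.091], 0.93)]
```

View pics/w5.png

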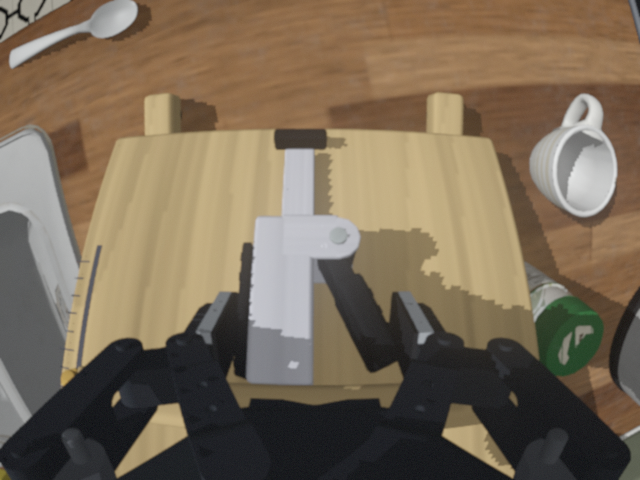

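The wrist view shows the right pad close to the cheek (240 vs 245) and the left pad close to the lever tip (390–400), with the lever still open. I'll continue closing with the right shift.

```bash
python3 -m creep '0.69 0 -0.012 0 0; 0.65 0 -0.022 0 0; 0.61 0 -0.034 0 0; 0.57 0 -0.044 0 0; 0.53 0 -0.054 0 0; 0.49 0 -0.062 0 0; 0.49 0 -0.064 0 0; 0.49 0 -0.064 0 0' && python3 - <<'E'
from h import *
p=np.load('p.npy'); Rz=R.from_euler('z',p[2])
def loc(X):
    q=Rz.inv().apply(np.array(X)-board(p,0,0,0)); return np.r_[q@U,q[1],q@N]
print(loc(telemetry.get_obs()['eef_pos']))
D={'pointer':[], 'mark':[]}
for i in range(4):
    camera('side')
    for t in D: D[t]+= [loc(d['at']) for d in spot_point(t,'side')[:1] if d['conf']>.2]
for t in D: print(t,np.round(np.array(D[t]).mean(0)*1000,1))
E
```

```text
clock: 9.2
eef_pos: [0.577, 0.1592, 0.1368]
tool_rot: [0.093, 0.996, 0.002, 0.0]
ft_force: [-5.8, 7.2, 5.5]
grip_width: 0.0421
grasp_force: 4.0
[0.12789704 0.00441888 0.03451932]
pointer [147.3 -91.9   5.1]
mark [146.3 -72.7   8.9]
```

```bash
python3 - <<'E'
from h import *
import cv2
p=np.load('p.npy')
im=np.mean([camera('side').astype(float) for _ in range(2)],0)[225:290,315:390]
im=cv2.resize(im,None,fx=4,fy=4,interpolation=cv2.INTER_LINEAR).astype('uint8')
hsv=cv2.cvtColor(im,cv2.COLOR_RGB2HSV).astype(int)
masks={'ptr':(im[...,2].astype(int)>im[...,0]+3)&(hsv[...,2]<140),'mk':(hsv[...,1]>170)&(hsv[...,2]>120)}
for n,m in masks.items():
    k,l,st,ce=cv2.connectedComponentsWithStats(m.astype('uint8'))
    for i in range(1,k):
        if st[i,4]<60: continue
        v,u=np.where(l==i); sy=np.array([on_plane(p,'side',(315+(a+.5)/4-.5,225+(b+.5)/4-.5))[:2] for a,b in zip(u[::2],v[::2])])*1000
        print(n,st[i].tolist(),'s',sy[:,0].min().round(1),sy[:,0].max().round(1),'y',sy[:,1].min().round(1),sy[:,1].max().round(1))
        if st[i,4]<1500:
            for y in np.arange(np.floor(sy[:,1].min()),min(sy[:,1].max(),sy[:,1].min()+60),1.5):
                w=sy[abs(sy[:,1]-y)<.75,0]
                if len(w) and y>-108: print('   y',y,'s',w.min().round(1),w.max().round(1),'mid',((w.min()+w.max())/2).round(1)) if y<-80 else None
print(telemetry.get_obs()['clock'])
E
```

```text
ptr [10, 38, 16, 11, 68] s 134.0 139.5 y -10.9 -5.2
ptr [126, 113, 12, 13, 72] s 147.8 153.9 y -87.0 -83.0
   y -86.5 s 150.1 151.9 mid 151.0
   y -85.0 s 148.9 152.4 mid 150.7
   y -83.5 s 147.8 153.9 mid 150.9
mk [146, 128, 39, 40, 1021] s 147.4 158.7 y -115.8 -94.0
   y -107.0 s 147.4 158.1 mid 152.7
   y -105.5 s 147.8 158.0 mid 152.9
   y -104.0 s 147.7 157.7 mid 152.7
   y -102.5 s 147.9 156.6 mid 152.3
   y -101.0 s 148.1 156.0 mid 152.1
   y -99.5 s 148.6 155.9 mid 152.3
   y -98.0 s 149.0 156.7 mid 152.9
   y -96.5 s 149.8 156.6 mid 153.2
   y -95.0 s 150.5 155.5 mid 153.0
9.9
```

The segmentation puts the pointer about 2 mm below the marker. I'll raise it 2 mm and then squeeze fully.

```bash
cat > m.py <<'E'
from h import *
import cv2
p=np.load('p.npy')
im=np.mean([camera('side').astype(float) for _ in range(2)],0)[225:290,315:390]
im=cv2.resize(im,None,fx=4,fy=4,interpolation=cv2.INTER_LINEAR).astype('uint8')
hsv=cv2.cvtColor(im,cv2.COLOR_RGB2HSV).astype(int)
for n,m in {'ptr':(im[...,2].astype(int)>im[...,0]+3)&(hsv[...,2]<140),'mk':(hsv[...,1]>170)&(hsv[...,2]>120)}.items():
    v,u=np.where(m); sy=np.array([on_plane(p,'side',(315+(a+.5)/4-.5,225+(b+.5)/4-.5))[:2] for a,b in zip(u,v)])*1000
    lo,hi={'ptr':(-90,-82),'mk':(-99,-93)}[n]; w=sy[(sy[:,1]>lo)&(sy[:,1]<hi)]
    print(n,len(w),w.min(0).round(1),w.max(0).round(1),'mid s',((w.min(0)+w.max(0))/2).round(1)[0])
E
python3 -m creep '0.49 -0.005 0 -0.004 0; 0.49 -0.01 0 -0.009 0; 0.46 -0.01 0 -0.009 0; 0.42 -0.01 0 -0.009 0; 0.3 -0.01 0 -0.009 0; 0 -0.01 0 -0.009 0; 0 -0.01 0 -0.009 0; 0 -0.01 0 -0.009 0; 0 -0.01 0 -0.009 0' && python3 m.py
```

```text
clock: 11.02
eef_pos: [0.5776, 0.1573, 0.1383]
tool_rot: [0.094, 0.996, 0.001, -0.001]
ft_force: [-9.9, 0.5, 8.1]
grip_width: 0.0358
grasp_force: 59.7
ptr 44 [147.8 -85.9] [154.5 -82.7] mid s 151.1
mk 171 [149.3 -99. ] [156.9 -93.9] mid s 153.1
```

```bash
python3 - <<'E'
from h import *
p=np.load('p.npy')
for c in ['side','top']:
    D={'pointer':[], 'mark':[]}
    for i in range(8):
        camera(c)
        for t in D:
            for d in spot_point(t,c)[:1]:
                if d['conf']>.3: D[t].append(np.array(on_plane(p,c,proj(c,d['at'])[0])[:2])*1000)
    for t in D: print(c,t,len(D[t]),np.round(np.median(D[t],0),1) if D[t] else '')
o=telemetry.get_obs();print(o['clock'],o['grip_width'],o['grasp_force'],o['ft_force'])
E
```

```text
side pointer 8 [148.7 -87.2]
side mark 8 [152.3 -92.7]
top pointer 0 
top mark 0 
13.525 0.035724415476268194 59.68265117146075 [-9.68335656  0.01046501  8.22451945]
```

```bash
python3 -c "
from workcell import ticket
print(ticket.job_done())"
```

```text
the job is handed in; nothing more can be done
None
```

I handed the job in with the lever squeezed shut and the gripper still holding lever and clamp at about 60 N; my last readings put the ledge pointer 2 to 4 mm below the marker (limit 6 mm), and no verdict came back.

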